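# Clip the battery pack into the bench charger

## Task

Somebody left a short steel length bar in the bay of the bench charger: take it out and set it down on the bench. Then slide the flat battery pack along the charger's deck and over its edge so that the tongue hooks under the lip at the far end of the bay, and press the tail down until the yellow latch snaps over it and the pack lies flat and fully home. Do not disturb the oil bottle, the loupe or the bronze bush standing around.

Things in the scene. Friction and masses are not known exactly. Their poses are not given: they have to be found in the camera images.
- charger: White bench charger, fixed, 276 mm long (x), 190 mm wide (y). Origin on the bench top (z = 0), on its middle line, below the deck's edge; +x is the loading direction, z up. Deck at x -160 to 0 mm, then the bay, a sunken pocket at x 0 to 98 mm, then the end wall to x = 116 mm. Charger x, y below mean these axes.
- deck_mid (a point): Centre of the deck's top: flat grey surface 36 mm above the bench, x -160 to 0 mm, y +-95 mm, open at the back. Two guide rails 9 mm high narrow like a funnel from y = +-78 mm at x = -45 to y = +-50 mm at x = 0.
- bay_mid (a point): Centre of the bay floor: charger x = 49 mm, 8 mm above the bench (28 mm below the deck). The bay is 98 mm long (x) and 100 mm wide (y); its side walls are 12 mm thick and stand 44 mm above the bench from x = 0 to 116 mm.
- lip (a point): Middle of the lip's lower front edge. The fixed white lip overhangs the far end of the bay over its full width, x = 90 to 98 mm; its underside is 12 mm above the bay floor, its top 28 mm above the bench.
- latch (a joint): Travel of the yellow spring latch under the deck's edge (m): 0 = out, grows to 0.0085 as it is pushed back into the deck. Spring 5 N when out, 0.9 N more per mm. With the tongue hooked, the tail rests on top of the latch; some 5 to 12 N down on the pack's top near the tail snaps it past. Closed fingers have room on the pack's top from charger x = 16 mm on.
- latch_nose (a point): Tip of the latch's nose when out: charger x = 6 mm, y = 0, 31 mm above the bench. The nose is a free roller, 40 mm wide, 8 mm high (27 to 35 mm above the bench), and sticks out 6 mm into the bay; the seated pack's tail fits under it.
- pack_mid (a point): Centre of the main block of the battery pack, a grey flat thing with a blank white label, 84 mm long (x), 96 mm wide (y), 18 mm high, about 0.3 kg, too wide to grasp. A black tongue sticks out of its +x end, flush with the underside: 12 mm long, 50 wide, 8 thick (96 mm long in all). It starts on the deck, tongue roughly towards the bay, and tips tongue first into the bay when pushed over the edge.
- pack_tail (a point): Middle of the lower edge of the pack's tail (the end without tongue), 42 mm behind and 9 mm below the pack's centre; axes as the pack.
- pack_tongue (a point): Middle of the lower front edge of the tongue, 54 mm ahead of and 9 mm below the pack's centre; axes as the pack.
- bar_mid (a point): Centre of the steel length bar, 18 mm wide (x) by 48 mm long (y) by 26 mm high (z); it starts standing on the bay floor, long axis within 40 degrees of the charger's x axis. Take it across its 18 mm width, from above.
- bar: The same steel length bar; origin at the centre of its underside. About 0.175 kg.
- oil_bottle_mid (a point): Bystander: white oil bottle with red nozzle, standing on the bench, 38 mm across, 118 mm high; the point is half-way up.
- loupe_mid (a point): Bystander: black loupe, standing on the bench, 33 mm across, 32 mm high; the point is half-way up.
- bush_mid (a point): Bystander: bronze flanged bush, standing on the bench, 34 mm across, 29 mm high; the point is half-way up.
- pack: The battery pack (see pack_mid); origin on its underside, in the middle between the tail and the tip of the tongue.
There are look-alikes about, which are no part of the job. What is meant by the pack is not orange, and is the smaller of those in its own colour. Of the things that look like the bar, the smaller one is meant.

How it is judged (in metres and radians):
On the way, in this order (a step that is already met when the one before it is completed fails the run):
1. the steel bar is out of the bay and set down on the bench (height (world z) of bar_mid below 0.018 m and horizontal distance between bar_mid and bay_mid above 0.068 m and linear speed of bar below 0.03 m/s and contact force between the fingers and bar below 0.3 N), for 0.2 s.
2. the pack's tongue is hooked under the lip while its tail is still up (x of pack_tongue in the frame of charger above 0.091 m and z of pack_tongue in the frame of charger below 0.014 m and z of pack_tail in the frame of charger above 0.02 m), for 0.1 s.
3. the tail is down under the latch (z of pack_tail in the frame of charger below 0.011 m and value of joint latch below 0.002 m), for 0.1 s.
At the end, for the whole second after the job is handed in: The pack lies flat on the bay floor (tongue and tail within 3 mm of it), tongue under the lip, latch sprung out (within 2 mm) over its tail; the bar is at rest on the bench, over 68 mm from the bay centre. Oil bottle, loupe and bush never moved more than 30 mm (all of step 3 and x of pack_tongue in the frame of charger above 0.091 m and z of pack_tongue in the frame of charger below 0.011 m and linear speed of each of pack, bar below 0.03 m/s and height (world z) of bar_mid below 0.018 m and horizontal distance between bar_mid and bay_mid above 0.068 m); the robot touches nothing.
It fails at once if the oil bottle is shifted or knocked over (its centre moved more than 30 mm) (distance of oil_bottle_mid from where it was at the start of the episode above 0.03 m).
It fails at once if the loupe is shifted or knocked over (its centre moved more than 30 mm) (distance of loupe_mid from where it was at the start of the episode above 0.03 m).
It fails at once if the bronze bush is shifted or knocked over (its centre moved more than 30 mm) (distance of bush_mid from where it was at the start of the episode above 0.03 m).
It also fails if it takes over 61 s, if anything falls off the work surface, if the arm or the gripper's body presses on something with over 40 N, if the wrist force passes 120 N, or if a joint passes its speed limit or range.

## Robot

A 6-joint arm with a two-finger parallel gripper is mounted at the origin on a cart in front of the work surface, level with it; the furniture and walls round the work are solid. World frame = base frame: x ahead of the robot, y to its left, z up, the work surface at z = 0. Lengths are in mm, angles in rad, forces in N, time in s.
With the tool pointing down it reaches from about 350 to 800 mm from the base axis. Payload 7.3 kg.
Tool frame: the origin (TCP) lies at the very end of the fingers, on their centre line; the grasp point (between the pads) lies 19 mm behind it (tcp_to_grasp is the x of the grasp point in the tool frame, in mm); x points along the fingers, y is the direction in which the jaws open and shut, and the axes are right-handed (so a half turn about x gives the same grasp; the last joint's range is limited). The gripper opens to 85 mm and grips with 20 to 120 N. Pads are 22 mm wide; open, the fingers measure 114 mm over their backs; the gripper's body (76 mm by 85 mm) begins 54 mm behind the grasp point. The pads swing forward as they close: fully open they stand 13 mm farther back than shut.
Start: joints at [-1.268, 0.342, 1.524, -0, 1.275, -0.146], TCP at [227.813, -473.017, 231.322] pointing down, gripper open.
Joint ranges: [-2.53, 2.53], [-0.77, 2.02], [0.04, 2.7], [-1, 4.14], [0.28, 2.66], [-3.11, 3.11]. Speed limits (rad/s): [2.57, 2.57, 3.14, 3.14, 3.14, 3.14].

## Interface

Orientations are given as a unit quaternion [x, y, z, w].
In Python, from bench import * gives the robot as it stands.
- The arm moves only by the shell command python3 -m creep 'ROWS' [FORCE]. ROWS is JSON, a list of rows, each a list of 3 entries, a list of its own where there are three numbers: the shift along the tool's x, y, z in cm, then the turn, a rotation vector about the tool's x, y, z in rad, then the opening, from -1 (shut) to 1 (fully open), so that 0 is half open. A call has 1 to 12 rows; each row is the pose to reach, as a shift and turn from the pose commanded when the call began, along the tool's axes at that moment; what a row does not reach only later rows make up. A row lasts 1/10 s, in which the tool goes at most 50 mm and 8.59 degrees, less where a joint would pass 70% of its speed; a pose out of reach is approached as far as the arm can. A call with a gripper value outside its range is refused whole. The fingers move at their own pace and stop on an object; FORCE is the grip in N (left out, the last holds). Time passes only in rows, so rows that repeat a pose let the fingers close. It gives the time, the measured TCP pose, the force and the opening at its end, in the units of the state.
- sense(): the state, without advancing time (a new reading comes with each control period).
- grab_frame(name): name is "scene" or "top"; returns the picture (400x640x3 uint8, red, green, blue); there is no depth.
- camera_info(name): a dict with "fx", "fy", "cx", "cy" (pixels), "extrinsics" (4x4, takes a point from world to camera coordinates). Camera axes: x right, y down, z forward; pixel columns grow to the right and rows downward; lengths in mm; the calibration is good to about 2 mm. A picture is of the moment at which its call begins. camera_info takes no time and is no camera call.
- job_done(): hands the job in, once; it reports no verdict.
The state is a dict: "time_s": time; "joint_pos": joint angles; "joint_velocities": joint speeds; "effort": joint torques, N m; "ee_pos": TCP position; "orientation": TCP orientation; "wrist_force": force on the tool from outside, world axes, zero at the start; "torque": the same for the moment, N m; "grip_width": opening from 0.0 (shut) to 1.0 (fully open).
Only numpy, scipy, OpenCV 4.12 (cv2) and the standard library are available. Lean on these libraries where they do the work, as an engineer would, in place of code of your own. Each camera call takes 0.05 s, during which the arm holds its last target.

## Working session

There is one attempt and no reset: what is moved stays moved. The work goes in short steps, Python scripts to look and compute and a shell command to move; the robot and the scene stay as the last step left them, time stands still between calls to the robot, and variables do not carry over. Pictures are saved under pics/ and viewed, and the job is handed in when it is done.

```bash
ls; mkdir -p pics; python3 - <<'E'
from bench import *
import cv2,json
print(sense())
for n in ("scene","top"):
    im=grab_frame(n); cv2.imwrite(f"pics/{n}0.png",im[:,:,::-1]); c=camera_info(n); print(n,c)
E
```

```text
pics
{'time_s': 0.0, 'joint_pos': array([-1.26799058e+00,  3.42728834e-01,  1.52503280e+00,  4.11224116e-05,
        1.27539082e+00, -1.46025137e-01]), 'joint_velocities': array([-7.29167661e-04, -5.28460531e-04,  6.68356133e-05,  2.37535932e-03,
        8.51006439e-05,  1.12225596e-03]), 'effort': array([ 2.58498963e-03, -4.33667243e+01, -2.46005076e+01,  1.95813673e-04,
        7.90771010e-03,  1.06761865e-05]), 'ee_pos': array([ 227.70180945, -472.60264412,  230.61727759]), 'orientation': array([-0.68934704, -0.15790375,  0.68940568, -0.15680201]), 'wrist_force': array([-0.18126519,  0.07053703,  0.60936235]), 'torque': array([ 0.01327938, -0.01376913,  0.03768047]), 'grip_width': 0.9973291834390541}
scene {'fx': 451.72741267490045, 'fy': 451.72741267490045, 'cx': 316.71893521586657, 'cy': 200.3530731298046, 'extrinsics': array([[-7.35602146e-01, -6.76951336e-01, -2.50274081e-02,
         4.33031537e+02],
       [-3.46734269e-01,  4.07999877e-01, -8.44577674e-01,
         2.35722820e+02],
       [ 5.81949164e-01, -6.12595289e-01, -5.34847812e-01,
         8.23746226e+02],
       [ 0.00000000e+00,  0.00000000e+00,  0.00000000e+00,
         1.00000000e+00]])}
top {'fx': 389.96580422821967, 'fy': 389.96580422821967, 'cx': 320.90100079081026, 'cy': 201.10519543466273, 'extrinsics': array([[-2.67502812e-02, -9.99613080e-01, -7.62314949e-03,
         6.29357451e+01],
       [-9.85659890e-01,  2.76463560e-02, -1.66463990e-01,
         5.71828556e+02],
       [ 1.66610334e-01,  3.06087415e-03, -9.86018067e-01,
         1.08622819e+03],
       [ 0.00000000e+00,  0.00000000e+00,  0.00000000e+00,
         1.00000000e+00]])}
```

View pics/top0.png

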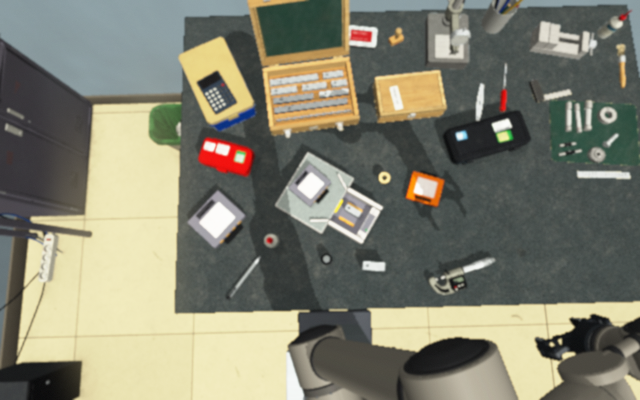

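View pics/scene0.png

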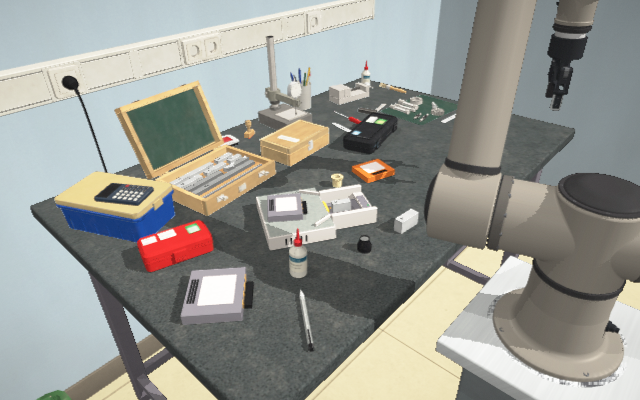

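The top view shows the charger around (330,197). Candidates for the pack are the grey one on the deck (310,185), a bigger grey one on the bench (217,216) and an orange one (425,188). For the bar there is one in the bay (~350,212) and a bigger one on the bench (373,266). I choose the pack on the deck and the bar in the bay, and check both in a close crop.

```bash
python3 - <<'E'
import cv2
a=cv2.imread("pics/top0.png")[140:260,260:400]; cv2.imwrite("pics/top0c.png",cv2.resize(a,None,fx=5,fy=5,interpolation=cv2.INTER_CUBIC))
a=cv2.imread("pics/scene0.png")[170:270,250:390]; cv2.imwrite("pics/scene0c.png",cv2.resize(a,None,fx=5,fy=5,interpolation=cv2.INTER_CUBIC))
E
```

```text
(no output)
```

View pics/top0c.png

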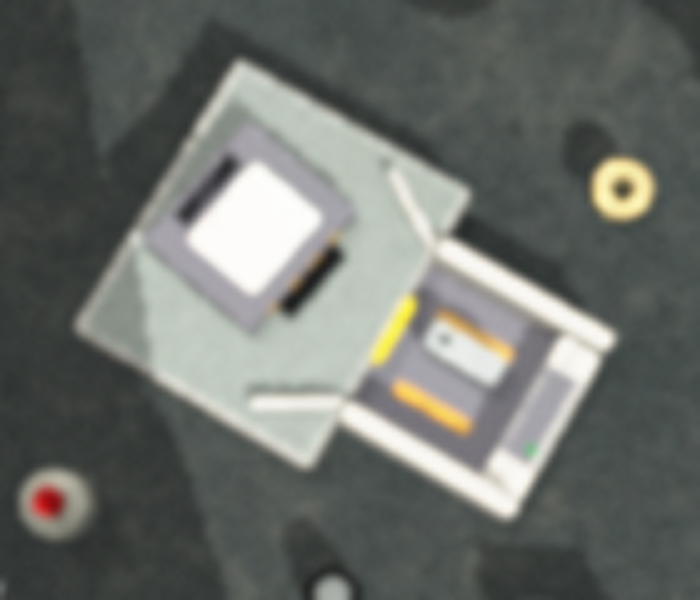

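View pics/scene0c.png

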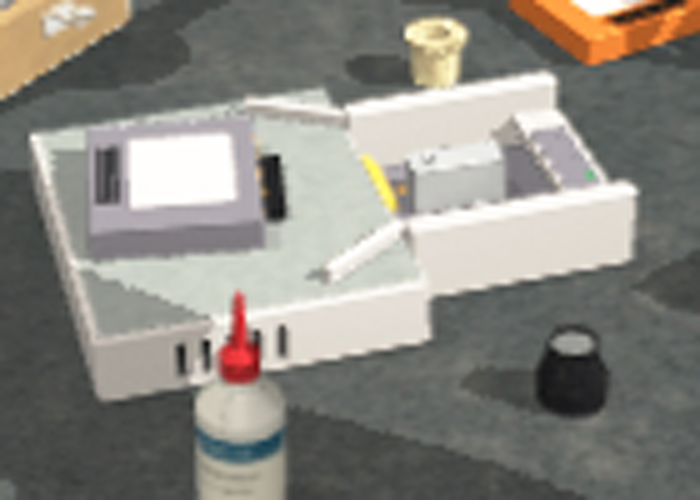

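The crops confirm it. The grey pack with a blank label is on the deck with its black tongue towards the bay, and the small bar stands in the bay at crop (468,350). Next I measure poses from the corners and masks.

```bash
cat > h.py <<'E'
import numpy as np, cv2
from bench import *
def ray(cam,px):
    c=camera_info(cam); E=np.array(c["extrinsics"]); R=E[:3,:3]; t=E[:3,3]
    d=R.T@np.array([(px[0]-c["cx"])/c["fx"],(px[1]-c["cy"])/c["fy"],1]); return -R.T@t,d
def onz(cam,px,z):
    o,d=ray(cam,px); return o+d*(z-o[2])/d[2]
def proj(cam,P):
    c=camera_info(cam); E=np.array(c["extrinsics"]); q=E[:3,:3]@np.asarray(P,float)+E[:3,3]
    return np.array([c["fx"]*q[0]/q[2]+c["cx"],c["fy"]*q[1]/q[2]+c["cy"]])
def crop(p,off,s=5): return ((p[0]+.5)/s-.5+off[0],(p[1]+.5)/s-.5+off[1])
def fit2(L,W):
    L=np.asarray(L)[:,:2];W=np.asarray(W)[:,:2]; a=L-L.mean(0);b=W-W.mean(0)
    th=np.arctan2((a[:,0]*b[:,1]-a[:,1]*b[:,0]).sum(),(a*b).sum()); R=np.array([[np.cos(th),-np.sin(th)],[np.sin(th),np.cos(th)]])
    t=W.mean(0)-R@L.mean(0); return th,t,(L@R.T+t-W)
E
python3 - <<'E'
from h import *
T=(260,140);S=(250,170)
top=[((240,60),(-160,95,36)),((470,190),(0,95,36)),((305,467),(0,-95,36)),((77,325),(-160,-95,36)),((617,340),(116,62,44)),((513,520),(116,-62,44))]
sc=[((555,73),(116,62,44)),((637,190),(116,-62,44)),((430,285),(0,-95,36)),((98,338),(-160,-95,36)),((30,133),(-160,95,36))]
for n,pts,o in(("top",top,T),("scene",sc,S)):
    W=[onz(n,crop(p,o),q[2]) for p,q in pts]; th,t,r=fit2([q for p,q in pts],W); print(n,np.degrees(th),t,r.round(1).tolist())
bt=[(437,312),(515,352),(500,388),(424,348)]
W=np.array([onz("top",crop(p,T),34) for p in bt]);print("bar top",W.round(1).tolist(),W.mean(0))
bs=[(410,160),(498,142),(506,157),(418,180)]
W=np.array([onz("scene",crop(p,S),34) for p in bs]);print("bar scene",W.round(1).tolist(),W.mean(0))
pt=[(247,122),(356,213),(258,334),(143,232)]
W=np.array([onz("top",crop(p,T),54) for p in pt]);print("pack top",W.round(1).tolist(),W.mean(0), np.linalg.norm(np.roll(W,-1,0)-W,axis=1))
ps=[(87,127),(253,120),(265,232),(87,240)]
W=np.array([onz("scene",crop(p,S),54) for p in ps]);print("pack sc",W.round(1).tolist(),W.mean(0), np.linalg.norm(np.roll(W,-1,0)-W,axis=1))
for n,im in(("top","pics/top0.png"),("scene","pics/scene0.png")):
    for k,(x,y,z) in {"bush":(384,177,29),"loupe":(326,258,32),"bottle":(269,240,118)}.items():
        if n=="top":print(k,onz(n,(x,y),z).round(0))
E
```

```text
top -122.51000753096329 [561.83836399  -1.6684872 ] [[0.6, -1.0], [-1.5, -1.1], [0.1, -1.3], [-1.0, 1.9], [1.9, -0.1], [-0.1, 1.5]]
scene -122.66138487174187 [558.88523792   0.95060493] [[2.2, -2.9], [-2.5, 0.7], [0.1, -1.0], [-0.7, 4.8], [0.9, -1.5]]
bar top [[570.9, -29.4, 34.0], [545.9, -74.2, 34.0], [524.9, -64.5, 34.0], [549.7, -21.0, 34.0]] [547.83901702 -47.28542951  34.        ]
bar scene [[558.9, -24.7, 34.0], [535.8, -66.8, 34.0], [523.7, -58.3, 34.0], [543.6, -13.2, 34.0]] [540.49013281 -40.75172934  34.        ]
pack top [[684.0, 79.3, 54.0], [627.5, 16.9, 54.0], [557.6, 75.7, 54.0], [619.7, 141.3, 54.0]] [622.18608748  78.2764987   54.        ] [84.20512934 91.26494427 90.32786532 89.3818052 ]
pack sc [[683.0, 81.3, 54.0], [623.5, 22.0, 54.0], [548.8, 90.3, 54.0], [607.6, 149.3, 54.0]] [615.70901164  85.7085221   54.        ] [ 84.00243527 101.25281239  83.34353417 101.54596448]
bush [ 644. -143.   29.]
loupe [410.  37.  32.]
bottle [460. 189. 118.]
```

Charger yaw is about -122.5° with its origin near (560,-0.5). The pack is at charger (-101,+5), yawed about -10°. The two views disagree on the bar by about 8 mm in y, so I refine that before reaching.

```bash
python3 - <<'E'
from h import *
a=cv2.imread("pics/top0.png")[195:235,335:380]; cv2.imwrite("pics/topbar.png",cv2.resize(a,None,fx=14,fy=14,interpolation=cv2.INTER_CUBIC))
a=cv2.imread("pics/scene0.png")[188:222,318:375]; cv2.imwrite("pics/scbar.png",cv2.resize(a,None,fx=12,fy=12,interpolation=cv2.INTER_CUBIC))
s=sense()
from scipy.spatial.transform import Rotation as R
print(R.from_quat(s["orientation"]).as_matrix().round(3))
for n in("top","scene"): o,_=ray(n,(0,0)); print(n,o)
print(onz("top",(373,266),10))
E
```

```text
[[-0.     0.434 -0.901]
 [ 0.001 -0.901 -0.434]
 [-1.    -0.001 -0.   ]]
top [ 384.33517921   43.77761041 1166.70925037]
scene [-79.10632022 701.58945382 650.50275431]
[383.20821872 -99.72060691  10.        ]
```

View pics/topbar.png

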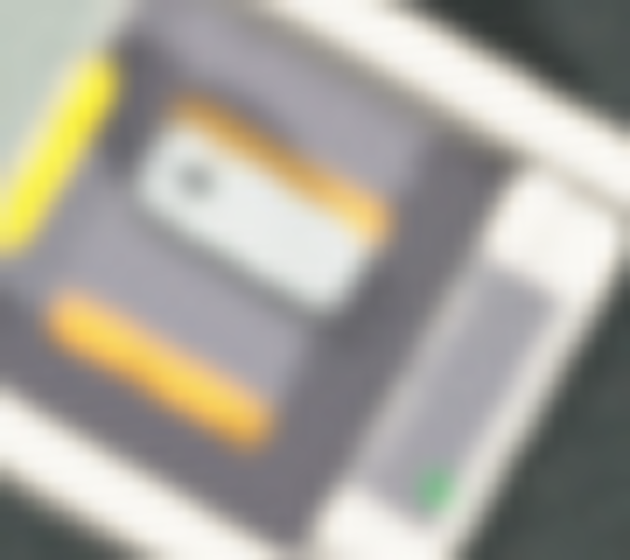

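View pics/scbar.png

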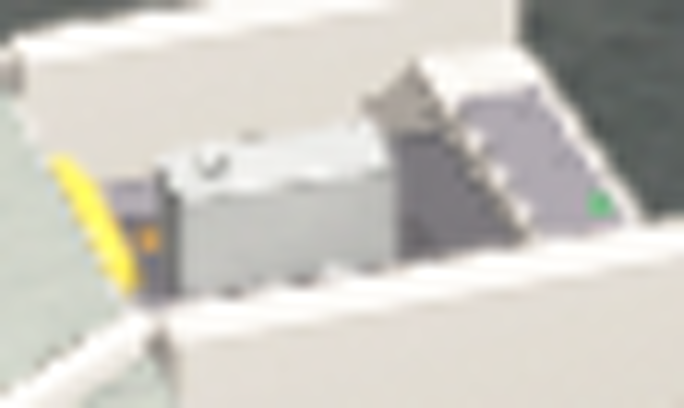

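In the top zoom the bar's top face has corners (168,122), (368,240), (335,318), (135,195). In the scene zoom they are (160,160), (372,122), (393,168), (180,202). The yellow latch is at the left.

```bash
python3 - <<'E'
from h import *
out=[]
for n,P,o,s in(("top",[(168,122),(368,240),(335,318),(135,195)],(335,195),14),("scene",[(160,160),(372,122),(393,168),(180,202)],(318,188),12)):
    W=np.array([onz(n,crop(p,o,s),34) for p in P]);d=W[1]-W[0]+W[2]-W[3]; w=W[0]-W[3]+W[1]-W[2]
    print(n,W.mean(0).round(1),np.degrees(np.arctan2(d[1],d[0])),np.linalg.norm(d)/2,np.linalg.norm(w)/2)
    out.append(crop(np.mean(P,0),o,s))
# triangulate
A=np.zeros((3,3));b=np.zeros(3)
for n,p in zip(("top","scene"),out):
    o,d=ray(n,p);d/=np.linalg.norm(d);M=np.eye(3)-np.outer(d,d);A+=M;b+=M@o
print("tri",np.linalg.solve(A,b))
E
```

```text
top [546.2 -44.6  34. ] -123.12930484822022 48.75150429468395 17.48362802690239
scene [543.  -41.2  34. ] -122.10983943255962 47.15452470126322 17.854226003302866
tri [546.54372685 -44.98383226  30.676236  ]
```

```bash
cat >> h.py <<'E'
from scipy.spatial.transform import Rotation as R
ORG=np.array([560.4,-0.4]); YAW=np.radians(-122.6)
CX=np.array([np.cos(YAW),np.sin(YAW)]); CY=np.array([-CX[1],CX[0]])
def c2w(x,y): return ORG+x*CX+y*CY
def w2c(p): d=np.asarray(p)[:2]-ORG; return np.array([d@CX,d@CY])
def go(x,y,z):  # charger xy + z -> tool shift cm and turn to have tool x down, tool y along charger y
    s=sense(); M=R.from_quat(s["orientation"]); p=s["ee_pos"]
    g=np.array([*c2w(x,y),z]); sh=M.inv().apply(g-p)/10
    Tg=np.column_stack([[0,0,-1],[*CY,0],np.cross([0,0,-1],[*CY,0])])
    print("shift cm",sh.round(2),"turn",(M.inv()*R.from_matrix(Tg)).as_rotvec().round(3))
def st():
    s=sense(); M=R.from_quat(s["orientation"]).as_matrix()
    print("t",round(s["time_s"],2),"charger",w2c(s["ee_pos"]).round(1),"z",s["ee_pos"][2].round(1),"F",s["wrist_force"].round(1),"w",round(s["grip_width"],3),"j",s["joint_pos"].round(2))
E
python3 -c "
from h import *
print(w2c([544.6,-43])); go(44.4,9.6,232); go(44.4,9.6,12)"
```

```text
[44.40105052  9.64088757]
shift cm [ -0.09 -24.97 -47.19] turn [-0.553 -0.001  0.001]
shift cm [ 21.91 -24.94 -47.19] turn [-0.553 -0.001  0.001]
```

```bash
python3 -m creep '[[[0,-25,-47.2],[-0.553,0,0],-0.05],[[0,-25,-47.2],[-0.553,0,0],-0.05],[[0,-25,-47.2],[-0.553,0,0],-0.05],[[0,-25,-47.2],[-0.553,0,0],-0.05],[[0,-25,-47.2],[-0.553,0,0],-0.05],[[0,-25,-47.2],[-0.553,0,0],-0.05],[[0,-25,-47.2],[-0.553,0,0],-0.05],[[0,-25,-47.2],[-0.553,0,0],-0.05],[[0,-25,-47.2],[-0.553,0,0],-0.05],[[0,-25,-47.2],[-0.553,0,0],-0.05],[[0,-25,-47.2],[-0.553,0,0],-0.05],[[0,-25,-47.2],[-0.553,0,0],-0.05]]'; python3 -c "
from h import *
st();go(44.4,9.6,90);go(44.4,9.6,12)"
```

```text
time_s: 1.3
ee_pos: [546.2, -39.3, 230.5]
orientation: [0.62, 0.341, -0.619, 0.341]
wrist_force: [0.2, 0.4, -0.3]
grip_width: 0.47
t 1.3 charger [40.4  9. ] z 230.5 F [ 0.2  0.4 -0.3] w 0.47 j [-0.21  0.38  1.46  0.    1.3   0.35]
shift cm [14.05  0.07  0.41] turn [ 0.005 -0.001  0.001]
shift cm [21.85  0.08  0.42] turn [ 0.005 -0.001  0.001]
```

```bash
python3 -m creep '[[[4,0,0],[0,0,0],-0.05],[[8,0,0],[0,0,0],-0.05],[[12,0,0],[0,0,0],-0.05],[[15,0,0],[0,0,0],-0.05],[[15,0,0],[0,0,0],-0.05],[[15,0,0],[0,0,0],-0.05]]'; python3 - <<'E'
from h import *
st();go(44.4,9.6,12)
for n in("top","scene"):
    im=grab_frame(n)[:,:,::-1]; a=im[150:250,290:410] if n=="top" else im[150:250,270:390]
    cv2.imwrite(f"pics/{n}1.png",cv2.resize(a,None,fx=5,fy=5,interpolation=cv2.INTER_CUBIC))
E
```

```text
time_s: 1.9
ee_pos: [544.6, -43.5, 81.7]
orientation: [-0.62, -0.339, 0.621, -0.339]
wrist_force: [-0.2, -0.0, -0.2]
grip_width: 0.474
t 1.9 charger [44.8  9.9] z 81.7 F [-0.2 -0.  -0.2] w 0.474 j [-0.22  0.54  1.66 -0.    0.94  0.35]
shift cm [ 6.97 -0.02 -0.05] turn [-0.001  0.     0.   ]
```

View pics/scene1.png

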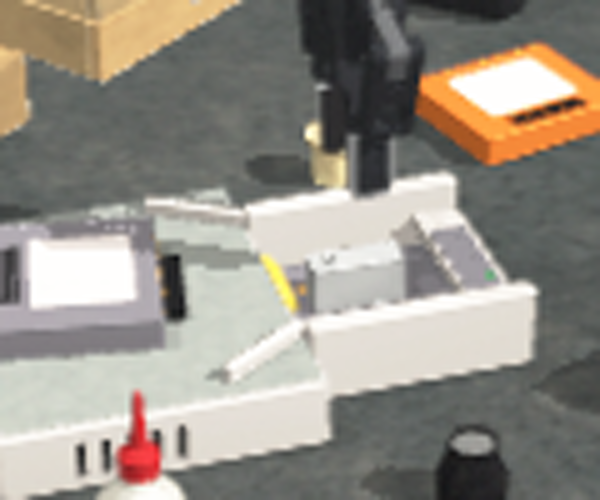

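View pics/top1.png

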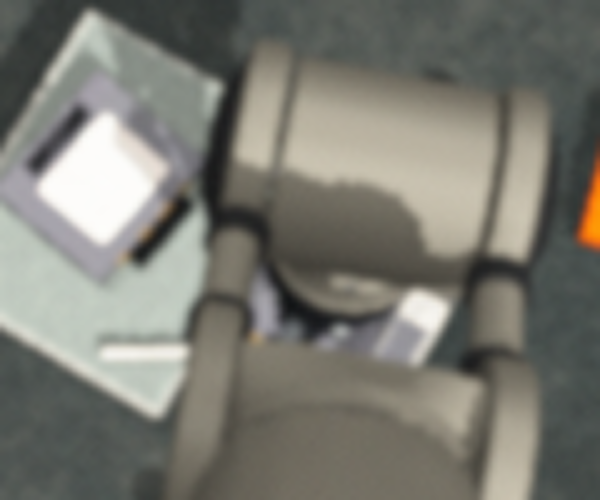

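The fingers straddle the bar's line: in the scene crop their tips are at (330,150) and (370,190), above the bar at (355,275). Descending.

```bash
python3 -m creep '[[[3,0,0],[0,0,0],-0.05],[[5,0,0],[0,0,0],-0.05],[[6,0,0],[0,0,0],-0.05],[[6.8,0,0],[0,0,0],-0.05],[[6.8,0,0],[0,0,0],-0.05]]' ; python3 -c "
from h import *
st()"
```

```text
time_s: 2.5
ee_pos: [544.8, -43.1, 13.5]
orientation: [0.62, 0.339, -0.62, 0.34]
wrist_force: [-1.3, -0.2, 0.1]
grip_width: 0.473
t 2.5 charger [44.3  9.9] z 13.5 F [-1.3 -0.2  0.1] w 0.473 j [-0.22  0.65  1.71 -0.    0.79  0.35]
```

```bash
python3 -m creep '[[[0,0,0],[0,0,0],-1],[[0,0,0],[0,0,0],-1],[[0,0,0],[0,0,0],-1],[[0,0,0],[0,0,0],-1],[[0,0,0],[0,0,0],-1],[[0,0,0],[0,0,0],-1]]' 50; python3 -c "
from h import *
st()"
```

```text
time_s: 3.1
ee_pos: [545.6, -43.2, 14.5]
orientation: [0.621, 0.339, -0.62, 0.34]
wrist_force: [-1.1, -0.6, 6.3]
grip_width: 0.196
t 3.1 charger [44.  10.6] z 14.5 F [-1.1 -0.6  6.3] w 0.196 j [-0.22  0.64  1.71 -0.    0.79  0.35]
```

```bash
python3 -m creep '[[[-3,0,0],[0,0,0],-1],[[-6,0,0],[0,0,0],-1],[[-8,0,0],[0,0,0],-1],[[-8,0,0],[0,0,0],-1],[[-8,0,4],[0,0,0],-1],[[-8,0,8],[0,0,0],-1],[[-8,0,12],[0,0,0],-1],[[-8,0,12.5],[0,0,0],-1],[[-8,0,12.5],[0,0,0],-1],[[-8,0,12.5],[0,0,0],-1]]' ; python3 - <<'E'
from h import *
st();go(168,10,9)
im=grab_frame("scene")[:,:,::-1]; cv2.imwrite("pics/s2.png",im[100:300,200:480].repeat(2,0).repeat(2,1))
E
```

```text
time_s: 4.1
ee_pos: [477.3, -147.7, 92.6]
orientation: [-0.62, -0.34, 0.62, -0.339]
wrist_force: [-0.4, -0.0, -2.3]
grip_width: 0.199
t 4.1 charger [168.8   9.3] z 92.6 F [-0.4 -0.  -2.3] w 0.199 j [-0.45  0.46  1.78  0.    0.91  0.12]
shift cm [ 8.36  0.07 -0.08] turn [-0.    -0.     0.001]
```

View pics/s2.png

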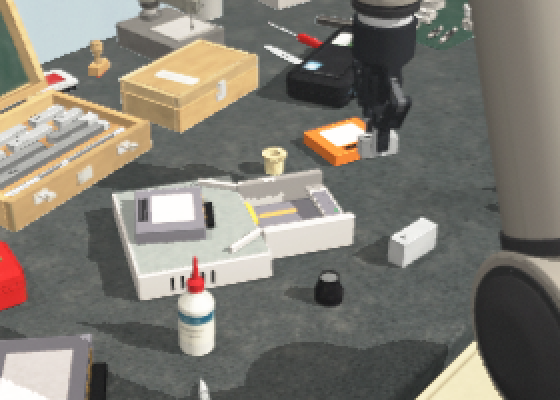

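The bay is empty and the bar hangs between the fingers at (378,145). Lowering onto the bench.

```bash
python3 -m creep '[[[4,0,0],[0,0,0],-1],[[7,0,0],[0,0,0],-1],[[7.8,0,0],[0,0,0],-1],[[8.2,0,0],[0,0,0],-1],[[8.4,0,0],[0,0,0],-1],[[8.5,0,0],[0,0,0],-1],[[8.5,0,0],[0,0,0],-1]]' ; python3 -c "
from h import *
st()"
```

```text
time_s: 4.85
ee_pos: [478.0, -148.5, 9.2]
orientation: [0.621, 0.339, -0.62, 0.34]
wrist_force: [-0.5, 0.7, -0.5]
grip_width: 0.201
t 4.85 charger [169.2  10.4] z 9.2 F [-0.5  0.7 -0.5] w 0.201 j [-0.45  0.59  1.84 -0.    0.7   0.11]
```

```bash
python3 -m creep '[[[0.1,0,0],[0,0,0],-1],[[0.2,0,0],[0,0,0],-1],[[0.3,0,0],[0,0,0],-1],[[0.3,0,0],[0,0,0],-1]]' ; python3 -c "
from h import *
st()"
```

```text
time_s: 5.25
ee_pos: [477.6, -148.5, 6.5]
orientation: [0.62, 0.339, -0.62, 0.34]
wrist_force: [-3.4, 0.3, 9.9]
grip_width: 0.198
t 5.25 charger [169.4  10. ] z 6.5 F [-3.4  0.3  9.9] w 0.198 j [-0.45  0.6   1.84 -0.    0.7   0.11]
```

Contact at 9.9 N. I release by opening part way, then lift.

```bash
python3 -m creep '[[[-0.1,0,0],[0,0,0],-0.2],[[-0.1,0,0],[0,0,0],-0.2],[[-0.1,0,0],[0,0,0],-0.2],[[-0.1,0,0],[0,0,0],-0.2],[[-3,0,0],[0,0,0],-0.2],[[-7,0,0],[0,0,0],-0.2],[[-11,0,0],[0,0,0],-0.2],[[-11,0,0],[0,0,0],-0.2],[[-11,0,0],[0,0,0],-0.2]]' ; python3 - <<'E'
from h import *
st();go(-180,5,115)
im=grab_frame("scene")[:,:,::-1]; cv2.imwrite("pics/s3.png",im[100:300,200:480].repeat(2,0).repeat(2,1))
E
```

```text
time_s: 6.15
ee_pos: [477.6, -148.4, 115.9]
orientation: [0.621, 0.339, -0.62, 0.34]
wrist_force: [0.4, 0.2, -0.6]
grip_width: 0.403
t 6.15 charger [169.3  10. ] z 115.9 F [ 0.4  0.2 -0.6] w 0.403 j [-0.45  0.42  1.75 -0.    0.96  0.11]
shift cm [  0.09  -0.5  -34.93] turn [ 0.    -0.    -0.002]
```

View pics/s3.png

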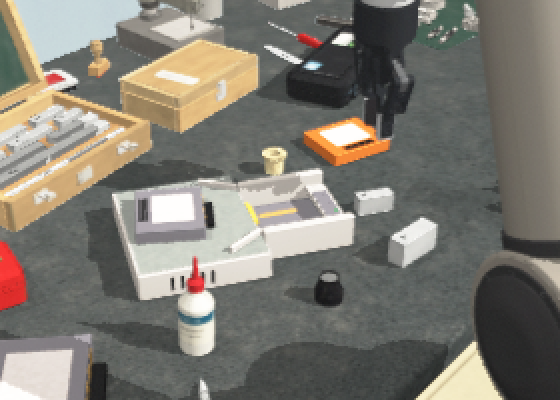

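The bar stands on the bench at (373,200), clear of the charger. Next I go behind the pack's tail with the fingers half open for a two-point push.

```bash
python3 -m creep '[[[0,-0.5,-35],[0,0,0],0],[[0,-0.5,-35],[0,0,0],0],[[0,-0.5,-35],[0,0,0],0],[[0,-0.5,-35],[0,0,0],0],[[0,-0.5,-35],[0,0,0],0],[[0,-0.5,-35],[0,0,0],0],[[0,-0.5,-35],[0,0,0],0],[[0,-0.5,-35],[0,0,0],0],[[0,-0.5,-35],[0,0,0],0],[[0,-0.5,-35],[0,0,0],0],[[0,-0.5,-35],[0,0,0],0]]' ; python3 - <<'E'
from h import *
st();go(-180,5,40)
im=grab_frame("scene")[:,:,::-1]; cv2.imwrite("pics/s4.png",cv2.resize(im[120:270,210:400],None,fx=4,fy=4))
im=grab_frame("top")[:,:,::-1]; cv2.imwrite("pics/t4.png",cv2.resize(im[120:270,210:400],None,fx=4,fy=4))
E
```

```text
time_s: 7.3
ee_pos: [661.0, 147.8, 114.7]
orientation: [-0.62, -0.339, 0.621, -0.339]
wrist_force: [0.2, 0.2, 1.4]
grip_width: 0.502
t 7.3 charger [-179.1    4.9] z 114.7 F [0.2 0.2 1.4] w 0.502 j [ 0.11  0.72  1.21 -0.    1.22  0.68]
shift cm [ 7.47  0.02 -0.1 ] turn [-0.002  0.001  0.001]
```

View pics/s4.png

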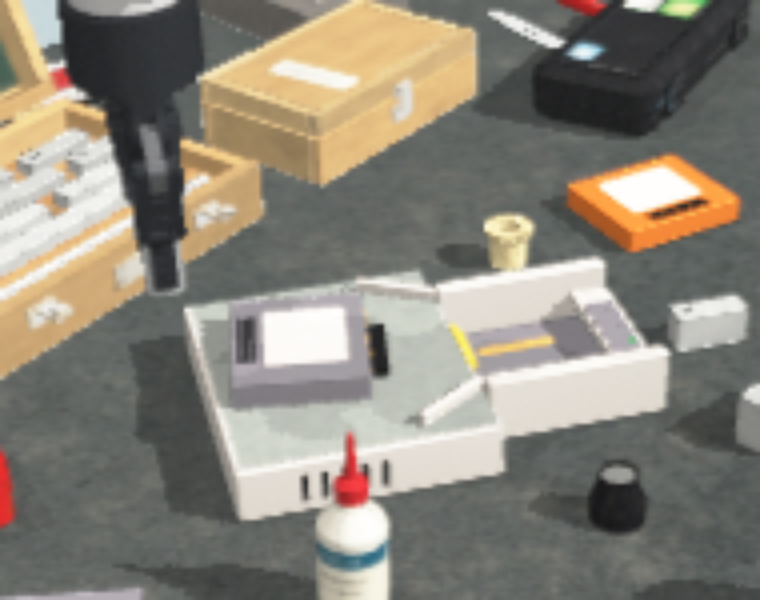

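View pics/t4.png

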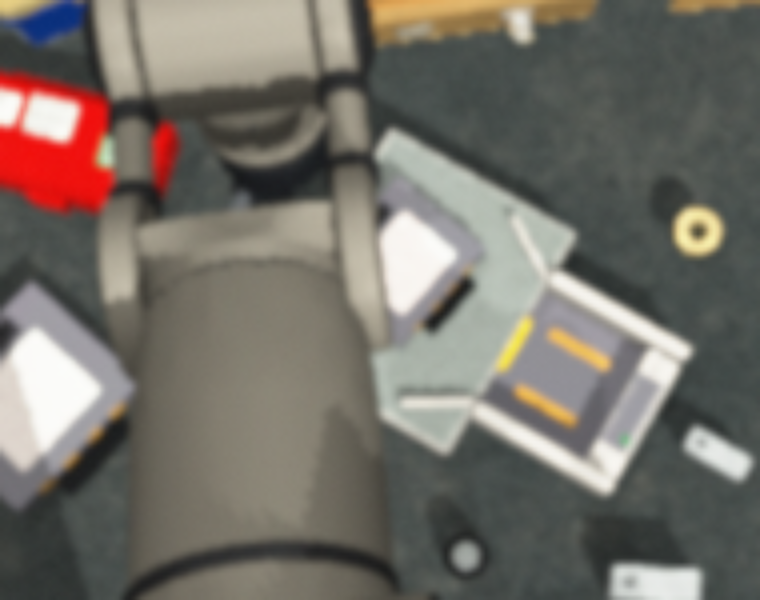

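```bash
python3 -m creep '[[[3,0,0],[0,0,0],0],[[6,0,0],[0,0,0],0],[[7.3,0,0],[0,0,0],0],[[7.3,0,0],[0,0,0],0],[[7.3,0,0],[0,0,0],0]]' ; python3 - <<'E'
from h import *
st()
E
python3 -m creep '[[[0,0,0.5],[0,0,0],0],[[0,0,1],[0,0,0],0],[[0,0,1.5],[0,0,0],0],[[0,0,2],[0,0,0],0],[[0,0,2.5],[0,0,0],0],[[0,0,3],[0,0,0],0],[[0,0,3],[0,0,0],0]]' ; python3 - <<'E'
from h import *
st()
im=grab_frame("scene")[:,:,::-1]; cv2.imwrite("pics/s5.png",cv2.resize(im[150:270,230:400],None,fx=4,fy=4))
E
```

```text
time_s: 7.9
ee_pos: [662.3, 149.0, 43.4]
orientation: [0.621, 0.339, -0.62, 0.34]
wrist_force: [0.4, 0.2, -0.0]
grip_width: 0.498
t 7.9 charger [-180.8    5.4] z 43.4 F [ 0.4  0.2 -0. ] w 0.498 j [ 0.11  0.8   1.27 -0.    1.08  0.68]
time_s: 8.6
ee_pos: [645.3, 123.5, 42.5]
orientation: [0.62, 0.339, -0.62, 0.34]
wrist_force: [0.2, -0.2, 0.6]
grip_width: 0.502
t 8.6 charger [-150.1    4.8] z 42.5 F [ 0.2 -0.2  0.6] w 0.502 j [ 0.07  0.76  1.34 -0.    1.04  0.64]
```

View pics/s5.png

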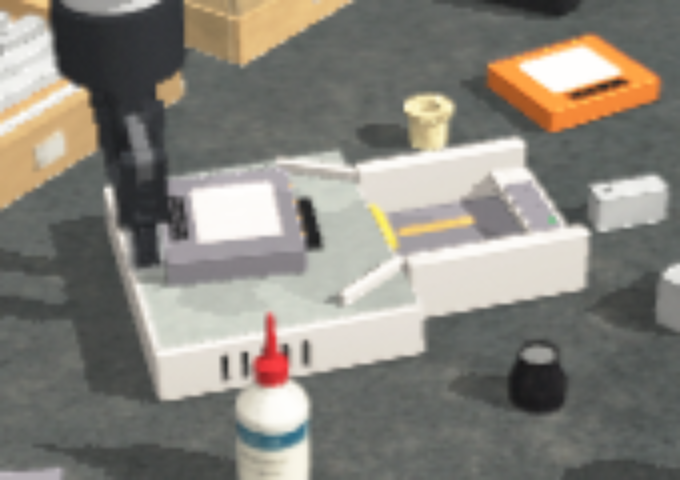

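The fingers are at the tail on the deck, at crop (150,230). Now I push slowly.

```bash
python3 -m creep '[[[0,0,0.4],[0,0,0],0],[[0,0,0.8],[0,0,0],0],[[0,0,1.2],[0,0,0],0],[[0,0,1.6],[0,0,0],0],[[0,0,2],[0,0,0],0],[[0,0,2.4],[0,0,0],0],[[0,0,2.8],[0,0,0],0],[[0,0,3.2],[0,0,0],0],[[0,0,3.6],[0,0,0],0],[[0,0,4],[0,0,0],0],[[0,0,4],[0,0,0],0]]' ; python3 - <<'E'
from h import *
st()
im=grab_frame("scene")[:,:,::-1]; cv2.imwrite("pics/s6.png",cv2.resize(im[170:250,250:370],None,fx=6,fy=6,interpolation=cv2.INTER_CUBIC))
im=grab_frame("top")[:,:,::-1]; cv2.imwrite("pics/t6.png",cv2.resize(im[140:260,260:400],None,fx=5,fy=5,interpolation=cv2.INTER_CUBIC))
E
```

```text
time_s: 9.75
ee_pos: [624.8, 95.2, 43.2]
orientation: [0.623, 0.341, -0.618, 0.338]
wrist_force: [4.2, 22.4, 0.7]
grip_width: 0.505
t 9.75 charger [-115.3    2.7] z 43.2 F [ 4.2 22.4  0.7] w 0.505 j [0.03 0.72 1.43 0.01 0.99 0.59]
```

View pics/s6.png

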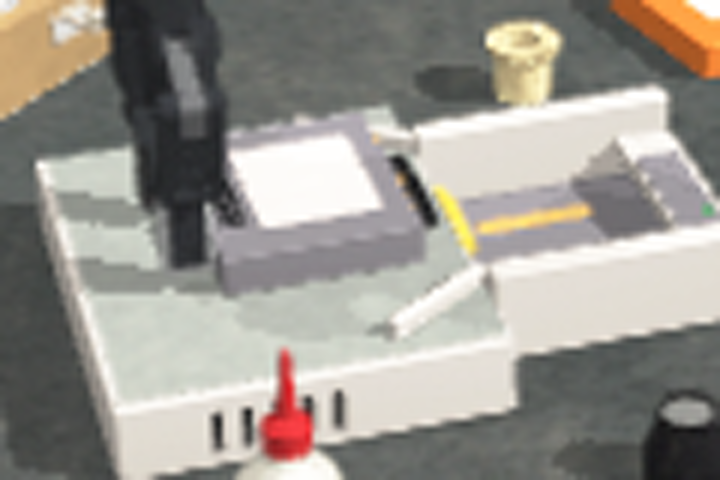

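View pics/t6.png

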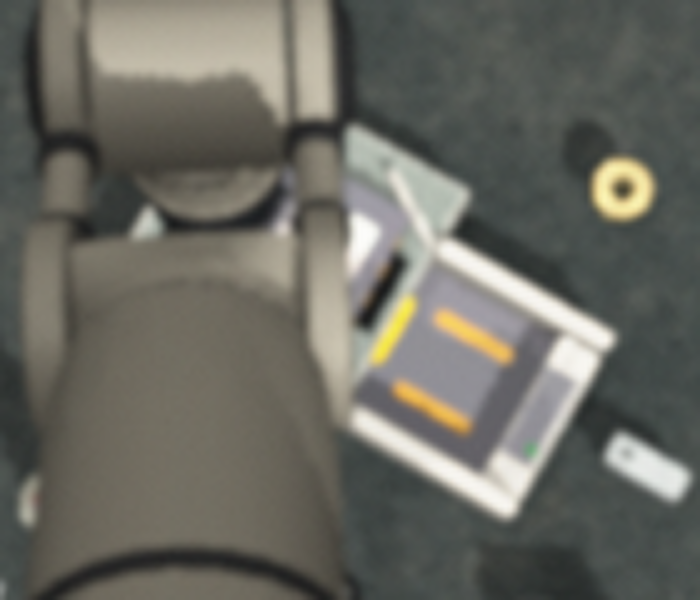

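The pack has reached the +y rail at about (385,135) in the scene crop and the push force rose to 22 N. I measure it before going on.

```bash
python3 - <<'E'
from h import *
P=[(362,112),(427,235),(217,262),(225,142)]
lab=[(345,133),(383,207),(263,228),(228,150)]
for z,Q in((54,P),(54,lab)):
    W=[onz("scene",crop(p,(250,170),6),z)+np.array([1.5,-1.3,0]) for p in Q]; C=np.array([w2c(w) for w in W]); print(C.round(1).tolist(),C.mean(0))
    for a,b in((0,1),(3,2),(2,1),(3,0)): d=C[b]-C[a]; print(np.degrees(np.arctan2(d[1],d[0])).round(1),np.linalg.norm(d).round(1))
E
```

```text
[[-22.6, 61.5], [-21.0, -39.3], [-105.5, -33.8], [-84.1, 54.6]] [-58.29239066  10.70956366]
-89.1 100.8
-103.6 90.9
-3.7 84.6
6.4 61.9
[[-33.7, 46.7], [-32.7, -14.2], [-82.8, -15.2], [-84.2, 47.8]] [-58.35911119  16.29099332]
-89.1 60.9
-88.7 63.0
1.1 50.1
-1.3 50.5
```

The label edges give yaw ≈0-1° and pack centre ≈(-64,+11), so it needs to go about 11 mm towards -y. I'll back off and nudge it from its +y side with closed fingers.

```bash
python3 -m creep '[[[0,0,-1.5],[0,0,0],0],[[0,0,-1.5],[0,0,0],0],[[-4,0,-1.5],[0,0,0],-1],[[-7,0,-1.5],[0,0,0],-1],[[-7,4,1],[0,0,0],-1],[[-7,8,4],[0,0,0],-1],[[-7,9.5,4.5],[0,0,0],-1],[[-7,9.5,4.5],[0,0,0],-1],[[-7,9.5,4.5],[0,0,0],-1]]' ; python3 - <<'E'
from h import *
st();go(-70,97,43)
im=grab_frame("top")[:,:,::-1]; cv2.imwrite("pics/t7.png",cv2.resize(im[140:260,260:400],None,fx=5,fy=5,interpolation=cv2.INTER_CUBIC))
im=grab_frame("scene")[:,:,::-1]; cv2.imwrite("pics/s7.png",cv2.resize(im[160:250,250:370],None,fx=6,fy=6,interpolation=cv2.INTER_CUBIC))
E
```

```text
time_s: 10.75
ee_pos: [678.8, 0.6, 111.6]
orientation: [-0.62, -0.34, 0.621, -0.339]
wrist_force: [0.5, 0.3, -0.2]
grip_width: 0.0
t 10.75 charger [-64.6  99.2] z 111.6 F [ 0.5  0.3 -0.2] w 0.0 j [-0.11  0.73  1.2  -0.    1.21  0.46]
shift cm [ 6.86 -0.21 -0.55] turn [-0.001  0.001  0.002]
```

View pics/s7.png

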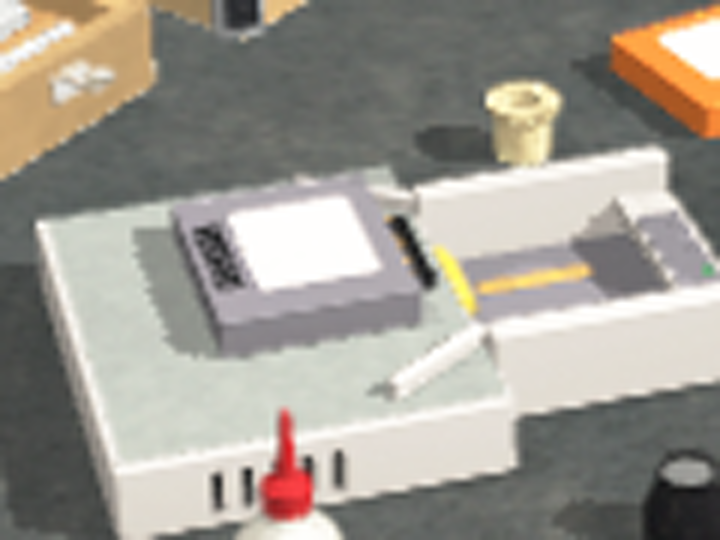

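View pics/t7.png

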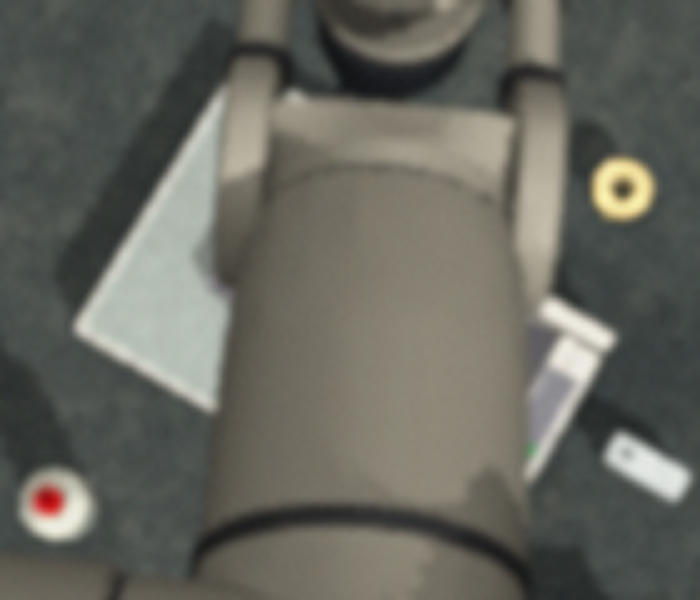

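The pack stands clear, with top-face corners at crop (362,178), (422,295), (215,326), (172,210).

```bash
cat > pk.py <<'E'
from h import *
def pk(Q,off,s,z=54,cam="scene",corr=(1.5,-1.3,0)):
    W=[onz(cam,crop(p,off,s),z)+np.array(corr) for p in Q]; C=np.array([w2c(w) for w in W]); print(C.round(1).tolist(),"mid",C.mean(0).round(1))
    for a,b in((0,1),(3,2),(2,1),(3,0)): d=C[b]-C[a]; print(np.degrees(np.arctan2(d[1],d[0])).round(1),np.linalg.norm(d).round(1))
E
python3 - <<'E'
from pk import *
pk([(362,178),(422,295),(215,326),(172,210)],(250,160),6)
pk([(345,193),(383,270),(265,292),(228,215)],(250,160),6)
E
python3 -m creep '[[[3,-0.2,-0.6],[0,0,0],-1],[[6,-0.2,-0.6],[0,0,0],-1],[[6.9,-0.2,-0.6],[0,0,0],-1],[[6.9,-0.2,-0.6],[0,0,0],-1],[[6.9,-0.2,-0.6],[0,0,0],-1]]'
python3 -c "
from h import *
st()"
```

```text
[[-23.8, 56.6], [-22.9, -38.8], [-106.8, -36.4], [-106.9, 54.8]] mid [-65.1   9.1]
-89.5 95.4
-90.0 91.2
-1.6 83.9
1.2 83.1
[[-33.7, 46.7], [-33.3, -16.4], [-82.7, -18.3], [-85.0, 43.9]] mid [-58.7  14. ]
-89.6 63.1
-87.8 62.2
2.2 49.4
3.1 51.4
time_s: 11.35
ee_pos: [681.9, 7.7, 44.6]
orientation: [0.621, 0.339, -0.62, 0.34]
wrist_force: [-1.0, -0.3, -0.1]
grip_width: -0.001
t 11.35 charger [-72.3  98. ] z 44.6 F [-1.  -0.3 -0.1] w -0.001 j [-0.1   0.8   1.26 -0.    1.08  0.47]
```

```bash
python3 -m creep '[[[0,-0.5,0.5],[0,0,0],-1],[[0,-1,0.5],[0,0,0],-1],[[0,-1.5,0.5],[0,0,0],-1],[[0,-2,0.5],[0,0,0],-1],[[0,-2.4,0.5],[0,0,0],-1],[[0,-2.7,0.5],[0,0,0],-1],[[0,-3.0,0.5],[0,0,0],-1],[[0,-3.3,0.5],[0,0,0],-1],[[0,-3.3,0.5],[0,0,0],-1]]'
python3 - <<'E'
from h import *
st()
im=grab_frame("scene")[:,:,::-1]; cv2.imwrite("pics/s8.png",cv2.resize(im[160:250,250:370],None,fx=6,fy=6,interpolation=cv2.INTER_CUBIC))
E
```

```text
time_s: 12.25
ee_pos: [650.8, 21.0, 43.5]
orientation: [0.62, 0.339, -0.62, 0.34]
wrist_force: [1.3, 0.2, 0.7]
grip_width: -0.004
t 12.25 charger [-66.7  64.6] z 43.5 F [1.3 0.2 0.7] w -0.004 j [-0.09  0.75  1.36 -0.    1.03  0.48]
```

View pics/s8.png

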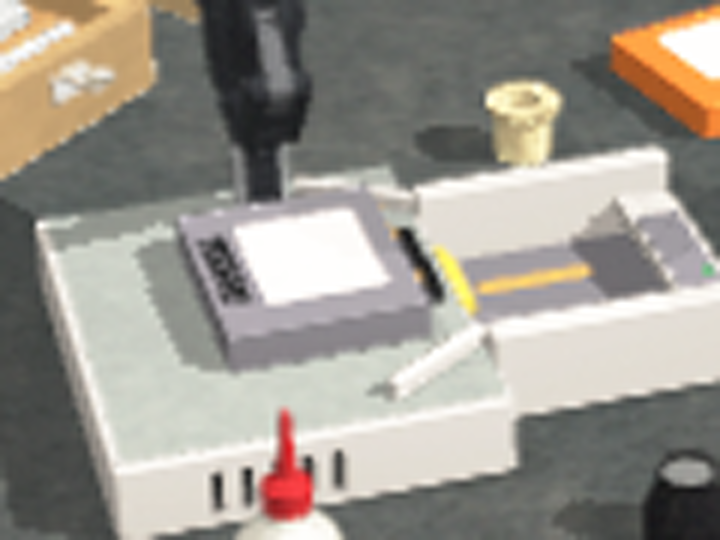

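```bash
python3 - <<'E'
from pk import *
pk([(370,189),(431,308),(226,339),(180,221)],(250,160),6)
pk([(352,207),(391,285),(272,305),(236,228)],(250,160),6)
# latch ends at z 35 and tongue top edge z 44
for p,z in(((437,248),35),((472,312),35),((402,232),44),((440,298),44)): print(w2c(onz("scene",crop(p,(250,160),6),z)+np.array([1.5,-1.3,0])).round(1))
E
```

```text
[[-22.7, 46.7], [-21.9, -48.8], [-104.5, -46.6], [-105.3, 45.1]] mid [-63.6  -0.9]
-89.5 95.6
-89.5 91.7
-1.6 82.5
1.1 82.5
[[-33.6, 34.8], [-33.0, -28.1], [-82.0, -28.3], [-83.9, 32.8]] mid [-58.1   2.8]
-89.4 62.9
-88.2 61.1
0.3 49.1
2.3 50.3
[-0.3 22.2]
[  0.4 -29. ]
[-14.7  24.9]
[-12.8 -28.3]
```

The pack is now centred (mid y ≈ -1, yaw ≈ +0.5°). Back behind the tail.

```bash
python3 -m creep '[[[0,1.5,0],[0,0,0],-1],[[-3,1.5,0],[0,0,0],-1],[[-7,1.5,0],[0,0,0],0],[[-7,-1.5,-3],[0,0,0],0],[[-7,-5,-6.5],[0,0,0],0],[[-7,-6.5,-6.5],[0,0,0],0],[[-7,-6.5,-6.5],[0,0,0],0],[[-4,-6.5,-6.5],[0,0,0],0],[[-1,-6.5,-6.5],[0,0,0],0],[[0,-6.5,-6.5],[0,0,0],0],[[0,-6.5,-6.5],[0,0,0],0]]'
python3 - <<'E'
from h import *
st();go(-130,0,42)
E
```

```text
time_s: 13.4
ee_pos: [630.2, 109.7, 41.4]
orientation: [-0.619, -0.34, 0.622, -0.339]
wrist_force: [-0.2, -0.5, 0.6]
grip_width: 0.496
t 13.4 charger [-130.3   -0.5] z 41.4 F [-0.2 -0.5  0.6] w 0.496 j [ 0.05  0.74  1.4  -0.    1.01  0.62]
shift cm [-0.06  0.05  0.03] turn [-0.001  0.002  0.003]
```

```bash
python3 -m creep '[[[0,0,0.8],[0,0,0],0],[[0,0,1.4],[0,0,0],0],[[0,0,1.8],[0,0,0],0],[[0,0,2.2],[0,0,0],0],[[0,0,2.6],[0,0,0],0],[[0,0,3.0],[0,0,0],0],[[0,0,3.4],[0,0,0],0],[[0,0,3.8],[0,0,0],0],[[0,0,4.2],[0,0,0],0],[[0,0,4.6],[0,0,0],0],[[0,0,5],[0,0,0],0],[[0,0,5],[0,0,0],0]]'
python3 - <<'E'
from h import *
st()
im=grab_frame("scene")[:,:,::-1]; cv2.imwrite("pics/s9.png",cv2.resize(im[160:250,250:370],None,fx=6,fy=6,interpolation=cv2.INTER_CUBIC))
E
```

```text
time_s: 14.6
ee_pos: [604.6, 68.4, 44.1]
orientation: [0.621, 0.339, -0.62, 0.34]
wrist_force: [2.7, 1.3, 2.3]
grip_width: 0.499
t 14.6 charger [-81.8   0.1] z 44.1 F [2.7 1.3 2.3] w 0.499 j [-0.01  0.68  1.5   0.    0.95  0.56]
```

View pics/s9.png

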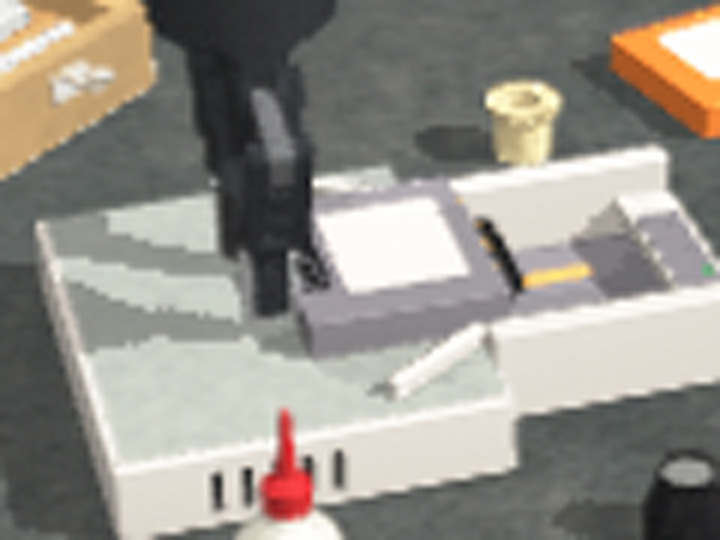

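The pack's front is between the bay walls (tongue at crop (500,255)) and the force is low. I continue until it tips.

```bash
python3 -m creep '[[[0,0,0.4],[0,0,0],0],[[0,0,0.8],[0,0,0],0],[[0,0,1.2],[0,0,0],0],[[0,0,1.6],[0,0,0],0],[[0,0,2],[0,0,0],0],[[0,0,2.4],[0,0,0],0],[[0,0,2.8],[0,0,0],0],[[0,0,3.2],[0,0,0],0],[[0,0,3.6],[0,0,0],0],[[0,0,4],[0,0,0],0],[[0,0,4],[0,0,0],0]]'
python3 - <<'E'
from h import *
st()
im=grab_frame("scene")[:,:,::-1]; cv2.imwrite("pics/s10.png",cv2.resize(im[160:250,250:370],None,fx=6,fy=6,interpolation=cv2.INTER_CUBIC))
E
```

```text
time_s: 15.75
ee_pos: [581.7, 34.4, 43.0]
orientation: [-0.62, -0.34, 0.621, -0.339]
wrist_force: [-1.0, 0.4, -0.4]
grip_width: 0.498
t 15.75 charger [-40.8  -0.8] z 43.0 F [-1.   0.4 -0.4] w 0.498 j [-0.07  0.65  1.58 -0.    0.91  0.5 ]
```

View pics/s10.png

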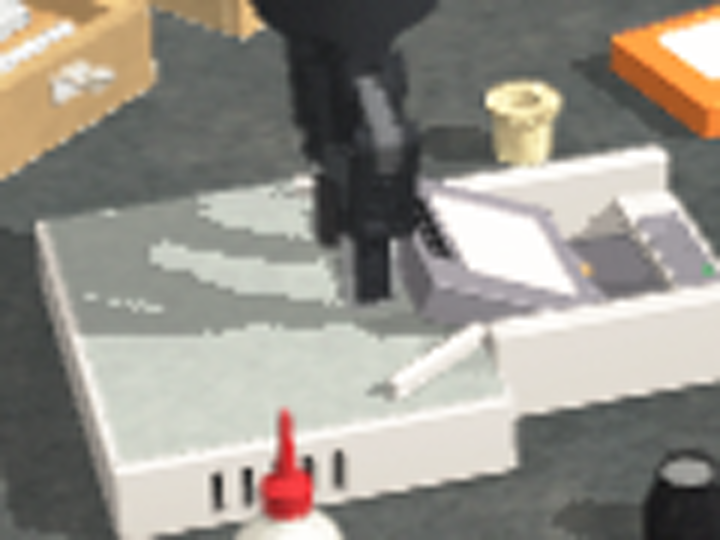

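It has tipped tongue-first into the bay, with its tail up. I push on towards the lip.

```bash
python3 -m creep '[[[0,0,0.4],[0,0,0],0],[[0,0,0.8],[0,0,0],0],[[0,0,1.1],[0,0,0],0],[[0,0,1.4],[0,0,0],0],[[0,0,1.7],[0,0,0],0],[[0,0,2],[0,0,0],0],[[0,0,2.3],[0,0,0],0],[[0,0,2.6],[0,0,0],0],[[0,0,2.8],[0,0,0],0],[[0,0,3],[0,0,0],0],[[0,0,3],[0,0,0],0]]'
python3 - <<'E'
from h import *
st()
im=grab_frame("scene")[:,:,::-1]; cv2.imwrite("pics/s11.png",cv2.resize(im[160:250,250:370],None,fx=6,fy=6,interpolation=cv2.INTER_CUBIC))
E
```

```text
time_s: 16.9
ee_pos: [566.2, 9.3, 43.3]
orientation: [-0.62, -0.339, 0.62, -0.34]
wrist_force: [0.3, 0.4, -0.5]
grip_width: 0.497
t 16.9 charger [-11.3  -0.3] z 43.3 F [ 0.3  0.4 -0.5] w 0.497 j [-0.12  0.63  1.63 -0.    0.89  0.45]
```

View pics/s11.png

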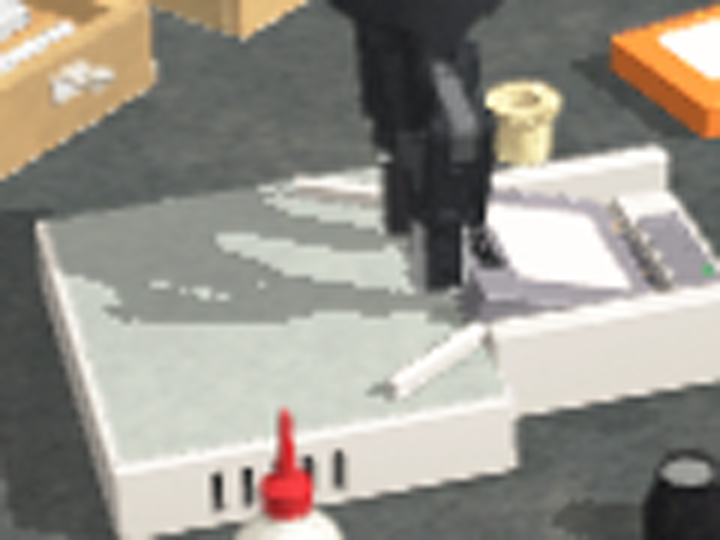

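```bash
python3 -m creep '[[[0,0,0.2],[0,0,0],0],[[0,0,0.4],[0,0,0],0],[[0,0,0.6],[0,0,0],0],[[0,0,0.6],[0,0,0],0]]'
python3 -c "
from h import *
st()"
python3 -m creep '[[[0,0,0.2],[0,0,0],0],[[0,0,0.3],[0,0,0],0],[[0,0,0.3],[0,0,0],0]]'
python3 - <<'E'
from h import *
st()
im=grab_frame("scene")[:,:,::-1]; cv2.imwrite("pics/s12.png",cv2.resize(im[170:240,310:390],None,fx=8,fy=8,interpolation=cv2.INTER_CUBIC))
E
```

```text
time_s: 17.35
ee_pos: [562.9, 4.2, 43.3]
orientation: [-0.62, -0.339, 0.62, -0.34]
wrist_force: [0.2, 0.1, 0.1]
grip_width: 0.502
t 17.35 charger [-5.3 -0.4] z 43.3 F [0.2 0.1 0.1] w 0.502 j [-0.13  0.62  1.64 -0.    0.88  0.44]
time_s: 17.65
ee_pos: [562.0, 2.6, 43.6]
orientation: [0.621, 0.339, -0.62, 0.339]
wrist_force: [1.6, 4.6, -0.1]
grip_width: 0.504
t 17.65 charger [-3.4 -0.2] z 43.6 F [ 1.6  4.6 -0.1] w 0.504 j [-0.13  0.62  1.64  0.    0.88  0.44]
```

View pics/s12.png

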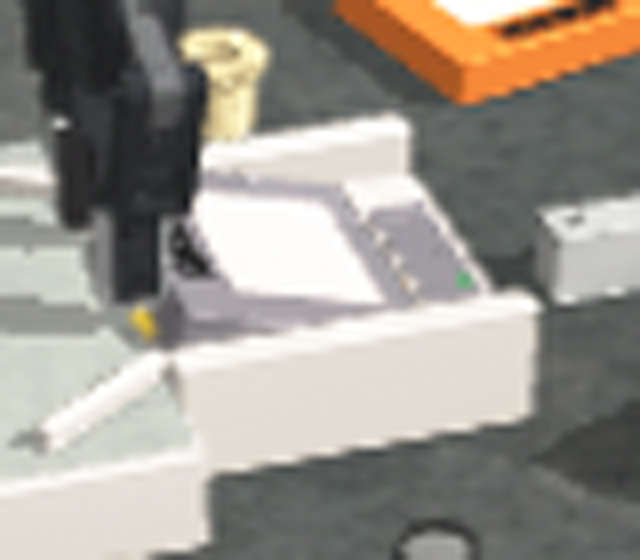

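Contact force builds (5 N) with the tongue under the lip and the tail past the deck's edge. I push a little more to confirm the stop.

```bash
python3 -m creep '[[[0,0,0.1],[0,0,0],0],[[0,0,0.2],[0,0,0],0],[[0,0,0.2],[0,0,0],0],[[0,0,0.2],[0,0,0],0]]'
python3 - <<'E'
from h import *
st(); go(28,0,70)
E
```

```text
time_s: 18.1
ee_pos: [561.9, 2.1, 44.2]
orientation: [0.622, 0.339, -0.619, 0.339]
wrist_force: [3.4, 10.6, 2.6]
grip_width: 0.503
t 18.1 charger [-2.9 -0.1] z 44.2 F [ 3.4 10.6  2.6] w 0.503 j [-0.13  0.62  1.65  0.    0.88  0.43]
shift cm [-2.59  0.01  3.08] turn [-0.    -0.004 -0.002]
```

Firm stop (0.5 mm for 6 N more). Now I back off, lift, close, and move over the tail's top.

```bash
python3 -m creep '[[[0,0,-0.5],[0,0,0],0],[[0,0,-1],[0,0,0],0],[[-2,0,-1],[0,0,0],-1],[[-4,0,-1],[0,0,0],-1],[[-4,0,0],[0,0,0],-1],[[-4,0,1.5],[0,0,0],-1],[[-4,0,2.4],[0,0,0],-1],[[-4,0,2.4],[0,0,0],-1],[[-4,0,2.4],[0,0,0],-1]]'
python3 - <<'E'
from h import *
st(); go(22,0,60)
im=grab_frame("scene")[:,:,::-1]; cv2.imwrite("pics/s13.png",cv2.resize(im[170:240,310:390],None,fx=8,fy=8,interpolation=cv2.INTER_CUBIC))
E
```

```text
time_s: 19.0
ee_pos: [547.1, -20.4, 82.7]
orientation: [-0.62, -0.339, 0.621, -0.339]
wrist_force: [-1.0, -0.3, -1.2]
grip_width: -0.0
t 19.0 charger [24.  -0.5] z 82.7 F [-1.  -0.3 -1.2] w -0.0 j [-0.18  0.54  1.65  0.    0.95  0.39]
shift cm [ 2.27  0.05 -0.2 ] turn [-0.001  0.     0.001]
```

View pics/s13.png

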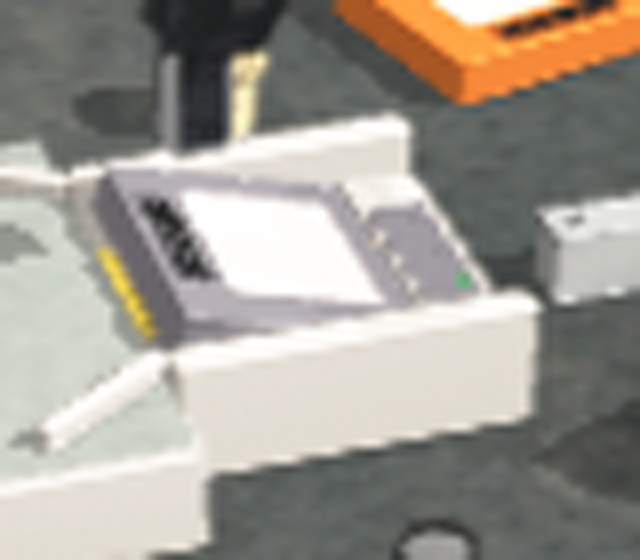

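The pack's tail rests on the yellow latch (crop (125,290)) and its tongue end is under the lip. Pressing down.

```bash
python3 -m creep '[[[2,0,-0.1],[0,0,0],-1],[[3,0,-0.1],[0,0,0],-1],[[3.3,0,-0.1],[0,0,0],-1],[[3.6,0,-0.1],[0,0,0],-1],[[3.6,0,-0.1],[0,0,0],-1]]'
python3 -c "
from h import *
st()"
python3 -m creep '[[[0.2,0,0],[0,0,0],-1],[[0.4,0,0],[0,0,0],-1],[[0.6,0,0],[0,0,0],-1]]'
python3 -c "
from h import *
st()"
```

```text
time_s: 19.55
ee_pos: [548.0, -18.6, 47.4]
orientation: [-0.62, -0.34, 0.62, -0.34]
wrist_force: [-0.4, 1.7, 1.7]
grip_width: -0.004
t 19.55 charger [22.  -0.6] z 47.4 F [-0.4  1.7  1.7] w -0.004 j [-0.17  0.6   1.68  0.    0.87  0.39]
time_s: 19.85
ee_pos: [548.1, -19.2, 41.1]
orientation: [-0.62, -0.339, 0.62, -0.34]
wrist_force: [0.4, -0.5, 0.4]
grip_width: 0.001
t 19.85 charger [22.5 -0.2] z 41.1 F [ 0.4 -0.5  0.4] w 0.001 j [-0.17  0.6   1.68 -0.    0.85  0.39]
```

```bash
python3 -m creep '[[[0.3,0,0],[0,0,0],-1],[[0.6,0,0],[0,0,0],-1],[[0.9,0,0],[0,0,0],-1],[[1.1,0,0],[0,0,0],-1],[[1.3,0,0],[0,0,0],-1]]'
python3 - <<'E'
from h import *
st()
im=grab_frame("scene")[:,:,::-1]; cv2.imwrite("pics/s14.png",cv2.resize(im[170:240,310:390],None,fx=8,fy=8,interpolation=cv2.INTER_CUBIC))
E
```

```text
time_s: 20.35
ee_pos: [547.9, -19.1, 28.0]
orientation: [-0.62, -0.34, 0.62, -0.34]
wrist_force: [0.4, 0.2, -0.9]
grip_width: 0.002
t 20.35 charger [22.5 -0.5] z 28.0 F [ 0.4  0.2 -0.9] w 0.002 j [-0.17  0.62  1.69 -0.    0.82  0.39]
```

View pics/s14.png

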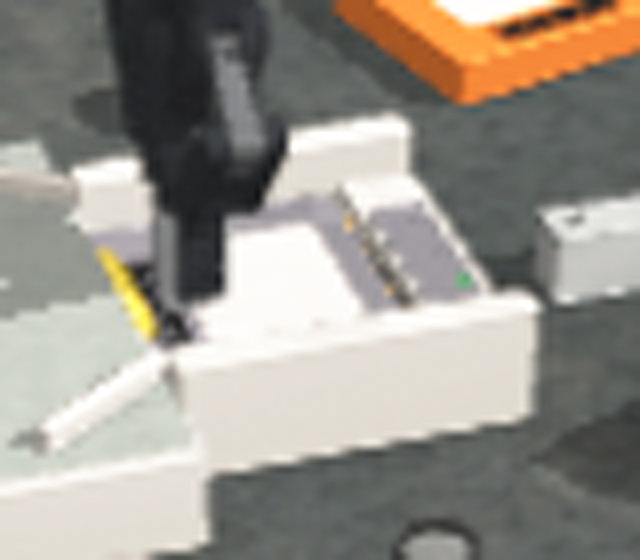

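The tail has snapped down and the whole yellow latch is now visible above it. I press it home with a little force, then check.

```bash
python3 -m creep '[[[0.15,0,0],[0,0,0],-1],[[0.3,0,0],[0,0,0],-1],[[0.4,0,0],[0,0,0],-1],[[0.4,0,0],[0,0,0],-1]]'
python3 -c "
from h import *
st()"
python3 -m creep '[[[-1,0,0],[0,0,0],-1],[[-4,0,0],[0,0,0],-1],[[-8,0,0],[0,0,0],-1],[[-12,0,0],[0,0,0],-1],[[-15,0,-4],[0,0,0],-1],[[-15,5,-9],[0,0,0],-1],[[-15,10,-14],[0,0,0],-1],[[-15,15,-19],[0,0,0],-1],[[-15,15,-20],[0,0,0],-1],[[-15,15,-20],[0,0,0],-1]]'
python3 - <<'E'
from h import *
st()
im=grab_frame("scene")[:,:,::-1]; cv2.imwrite("pics/s15.png",cv2.resize(im[170:240,310:390],None,fx=8,fy=8,interpolation=cv2.INTER_CUBIC))
im=grab_frame("top")[:,:,::-1]; cv2.imwrite("pics/t15.png",cv2.resize(im[160:280,260:400],None,fx=5,fy=5,interpolation=cv2.INTER_CUBIC))
E
```

```text
time_s: 20.8
ee_pos: [548.1, -19.1, 26.0]
orientation: [0.62, 0.339, -0.62, 0.34]
wrist_force: [-5.5, 0.1, 15.6]
grip_width: 0.001
t 20.8 charger [22.4 -0.3] z 26.0 F [-5.5  0.1 15.6] w 0.001 j [-0.17  0.63  1.69 -0.    0.82  0.39]
time_s: 21.8
ee_pos: [784.2, 70.1, 172.5]
orientation: [-0.62, -0.34, 0.62, -0.34]
wrist_force: [-0.2, -0.9, -0.5]
grip_width: 0.0
t 21.8 charger [-180.   150.6] z 172.5 F [-0.2 -0.9 -0.5] w 0.0 j [-0.01  0.92  0.64  0.    1.58  0.56]
```

View pics/s15.png

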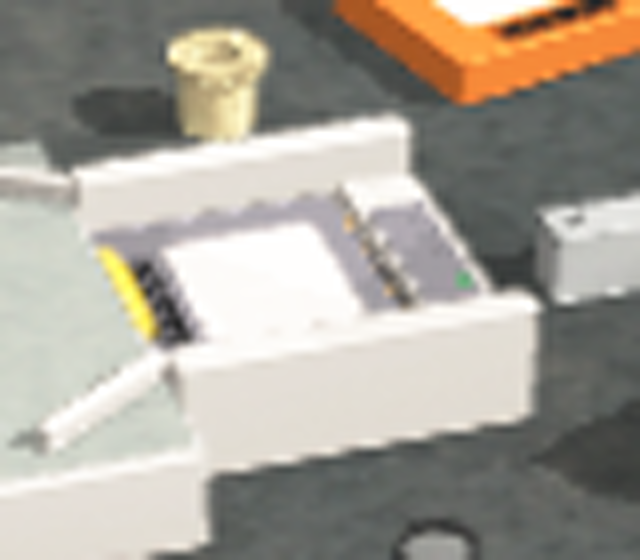

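View pics/t15.png

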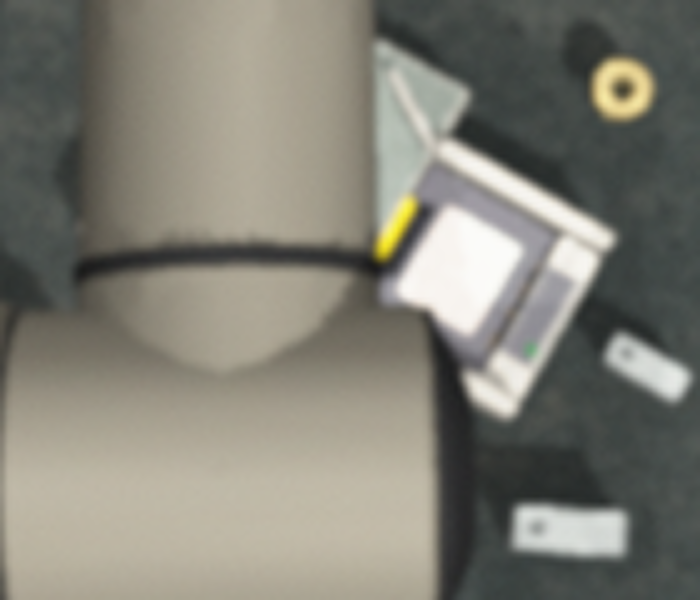

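The pack's top is level and the yellow latch is fully out over its tail. The press met a firm stop at z = 26 mm, which is bay floor 8 + pack 18. Last check is bar, pack and bystander positions.

```bash
python3 - <<'E'
from h import *
im=grab_frame("scene")[:,:,::-1]; old=cv2.imread("pics/scene0.png")
print("bystander diffs", [float(np.abs(im[a:b,c:d].astype(int)-old[a:b,c:d]).mean().round(1)) for a,b,c,d in((228,280,285,312),(232,256,355,374),(172,190,328,346))])
W=np.array([onz("top",crop(p,(260,160)),26) for p in((618,332),(692,375),(680,402),(603,362))]);print("bar",w2c(W.mean(0)), "dist",np.linalg.norm(w2c(W.mean(0))-[49,0]))
for p in((555,235),(488,368)): print("pack front edge",w2c(onz("top",crop(p,(260,160)),26)).round(1))
cv2.imwrite("pics/s16.png",im)
E
```

```text
bystander diffs [26.1, 1.1, 3.7]
bar [170.98206671   9.8619541 ] dist 122.38007491865635
pack front edge [85.3 49.9]
pack front edge [ 90.9 -38.5]
```

View pics/s16.png

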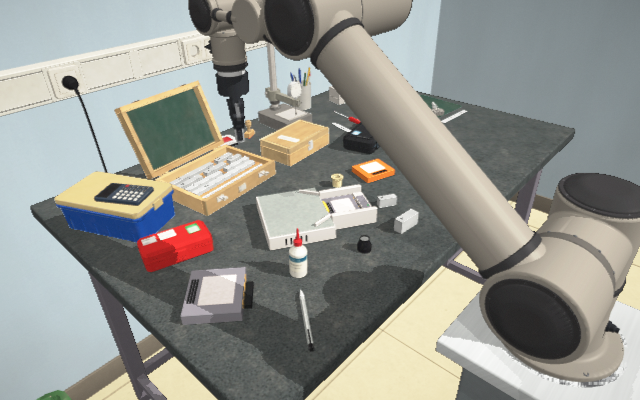

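The bottle is still at (298,258); its image difference is only the shadow that moved. The loupe (364,244), the bush (337,180) and the bar (386,201) are also fine, and the robot is clear.

```bash
python3 -c "
from bench import *
print(job_done())"
```

```text
the job is handed in; nothing more can be done
None
```

I handed the job in at about 22 s: the bar is out on the bench, and the pack is hooked under the lip with its tail latched down. No verdict is reported, so this rests on my own checks.

**What I did**
- **Bar:** I lifted it out of the bay and set it upright on the bench, about 122 mm from the bay centre.
- **Pack:** I pushed it square with two fingers. It ran against the +y rail (22 N), so I nudged it back to the middle line from the side. Then I pushed it over the edge to a firm stop under the lip and pressed the tail until the latch snapped over it.

**Last checks**
- **Pack flat:** the final press stopped firmly at z = 26 mm with 15.6 N, which matches a pack lying flat (bay floor 8 mm plus pack 18 mm).
- **Latch:** the camera shows the yellow latch fully out over the tail.
- **Bystanders:** loupe and bush look unmoved. The image-difference check was high on the oil bottle, but its pixel position is unchanged, so I put that down to a moved shadow.
- **Pack front edge:** my rough reading gave x = 85 mm on one side and 91 mm on the other. I took this as picking error in a blurred view, because the pack has only 2 mm of play in the bay. I did not measure the tongue under the lip directly.

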